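Gauge two brass ferrules on a leaning stepped pin, sort them and shut the case

ROBOT

A 7-joint arm with a two-finger parallel gripper is mounted at the origin on the work surface. World frame = base frame: x ahead of the robot, y to its left, z up, the work surface at z = 0. Lengths are in m, angles in rad, forces in N, time in s.
With the tool pointing down it reaches from about 0.4 to 0.875 m from the base axis. Payload 19.3 kg.
Tool frame: the origin (TCP) lies on the centre line of the jaws, within the pads' length; the fingertips stand 14 mm ahead of it and the grasp point (between the pads) lies 5 mm behind it; z points along the fingers, y is the line along which they close (so a half turn about z gives the same grasp; the last joint's range is limited). The gripper opens to 85 mm and grips with 20 to 120 N. Pads are 22 mm wide; open, the fingers measure 114 mm over their backs; the gripper's body (76 mm by 85 mm) begins 54 mm behind the grasp point. The pads swing forward as they close: fully open they stand 13 mm farther back than shut.
Start: joints at [1.077, 0.521, -0.036, 1.599, 0.021, 1.021, -0.113], TCP at [0.257, -0.57, 0.245] pointing down, gripper open.
Joint ranges: [-2.91, 2.91], [-0.3, 2.13], [-1.5, 1.42], [0.17, 2.43], [-1.26, 4.41], [0.16, 1.93], [-2.52, 2.52]. Speed limits (rad/s): [1.89, 1.89, 2.39, 2.39, 3.01, 3.01, 3.01].

INTERFACE

Orientations are given as [roll, pitch, yaw] about the fixed x, y, z axes, in that order (R = Rz(yaw) Ry(pitch) Rx(roll)).
In Python, from workcell import bot, grab_frame, regions_of gives the robot as it stands. The module is installed in compiled form; this text tells all that it offers.
- The arm moves only by the tool play_rows, never from a script. Its argument "plan" is a list of rows, each a list of 3 entries, a list of its own where there are three numbers: the shift along the tool's x, y, z in units of 2.5 cm (1.0 is 2.5 cm), then the turn, a rotation vector about the tool's x, y, z in units of 0.15 rad (1.0 is 0.15 rad), then the closure, from -1 (fully open) to 1 (shut). In form: [[[tx, ty, tz], [rx, ry, rz], jaw], ...]. A call has 1 to 20 rows; each row shifts and turns the commanded pose from where the row before left it, along the tool's axes as they then stand; what a row does not reach is not made up. A row lasts 1/8 s, in which the tool goes at most 62.5 mm and 10.7 degrees, less where a joint would pass 70% of its speed; a pose out of reach is approached as far as the arm can. A call with a number of a shift or a turn outside -1 to 1 is refused whole. A call with a gripper value outside its range is refused whole. The fingers move at their own pace and stop on an object; "newtons" is the grip in N (left out, the last holds). Time passes only in rows, so rows that do not move let the fingers close. It gives the time, the measured TCP pose, the force, the opening and the grip force at its end, in the units of the state.
- bot.observe(): the state, without advancing time (a new reading comes with each control period).
- grab_frame(name): name is "scene" or "top" or "wrist"; returns a dict with "pixels" (384x512x3 uint8, red, green, blue), "depth" (384x512 float32, m along the optical axis (not along the pixel's ray), 0 where there is no reading), "camera_matrix" (3x3 intrinsics, pixels), "R" (3x3) and "t" (3): a world point X has camera coordinates R X + t. Camera axes: x right, y down, z forward; pixel columns grow to the right and rows downward; lengths in m; the calibration is good to about 2 mm. The wrist camera is an equidistant fisheye: a pixel r from the principal point sees the ray r / f radians off the axis. A picture is of the moment at which its call begins.
- bot.job_done(): hands the job in; it is judged then, once.
Trained networks look in the newest picture that a camera, given by its name, has taken for a name from the list of things; names that differ only in an ending like _2 or _b are one class to them, and where a whole thing is asked for, a point or a joint stands for the part that bears it (a point fixed in the world has none). Each returns a list of dicts, best first, with "p" (0 to 1); they miss things now and then, are a little off and sometimes report something else, mostly with a low value. They report only what shows in the picture. A call takes as long as a camera call. They do not tell look-alikes from the thing itself.
- regions_of(thing, camera): "mask" (384x512 bool, what is visible of it) and "box" ([left, top, right, bottom] in pixels, round what is visible of it).
The state is a dict: "clock": time; "qpos": joint angles; "qd": joint speeds; "joint_efforts": joint torques, N m; "position": TCP position; "tool_rot": TCP orientation; "force": force on the tool from outside, world axes, zero at the start; "moment": the same for the moment, N m; "grip_width": finger opening in m; "finger_force": force on a finger pad.
Only numpy, scipy, OpenCV 4.12 (cv2) and the standard library are available. Lean on these libraries where they do the work, as an engineer would, in place of code of your own. Each camera call takes 0.05 s, during which the arm holds its last target. There are 200 camera calls.

TASK

Two brass ferrules, alike outside, stand on the bench: try them one at a time, pushing each down the leaning stepped gauge pin until it stops and holding it there a moment. If it goes fully home onto the collar, stand it upright in the wooden case; if it stops short at the pin's step, stand it upright in the low black tray; put each in its place before you take up the other. With both sorted, close the case's lid, and leave the mug, the jar and the hammer where they are.

Things in the scene. Friction and masses are not known exactly. Their poses are not given: they have to be found in the camera images.
- ferrule_a: one of two brass ferrules, alike outside: cylinder, 42 mm in diameter, 92 mm high, 220 g, top closed, standing mouth down. Origin: centre of the mouth (underside); z along its axis to the closed end. Bore 82 mm deep: 30 mm wide in one ferrule (fits the whole pin), 23 mm in the other (stops at the pin's step); which is which cannot be seen, only felt on the pin.
- ferrule_b: one of two brass ferrules, alike outside: cylinder, 42 mm in diameter, 92 mm high, 220 g, top closed, standing mouth down. Origin: centre of the mouth (underside); z along its axis to the closed end. Bore 82 mm deep: 30 mm wide in one ferrule (fits the whole pin), 23 mm in the other (stops at the pin's step); which is which cannot be seen, only felt on the pin.
- pin: steel gauge pin on a fixed dark foot, leaning 0.6 rad from vertical, tip towards the robot. Origin: on its axis at the collar's top face, 80 mm above the bench; z along the pin to its tip, y level. Diameter 26.8 mm to z = 34 mm, then a 45 degree cone (the step) to 18 mm at z = 38.5 mm, 18 mm on to the tip. The wide ferrule stops with its mouth at z = 0, the narrow one at 36 mm.
- pin_tip (a point): the pin's tip, 10 mm in diameter, 72 mm from the collar along the pin (the taper starts 5 mm below it); axes as the pin's. The collar is 50 mm in diameter.
- case: open wooden case, 170 x 170 mm and 110 mm high, walls and floor 8 mm thick, fixed on the bench; it may stand left or right. Origin: centre of its underside; x points from its front (robot's side) to its hinge side, z up. The ferrule stands upright on its floor under the lid.
- case_lid (a joint): angle of the case's lid, rad: 0 shut, about 1.6 upright. Stiff hinge: it stays where it is left, and 2 to 4 N at the lid's edge moves it.
- lid_hinge (a point): middle of the lid's hinge line, on the far (+x) top edge of the case, 110 mm above the bench and 85 mm from the case's centre; the lid's inner face starts here. Axes turn with the lid: y along the hinge, z out of the lid's outer face; the lid extends along -x.
- lid_edge (a point): middle of the lid's free edge, halfway through its thickness, 182 mm from the hinge line; the lid is a plain board 182 x 170 mm, 10 mm thick, with no handle; shut, it overhangs the case's front by 12 mm.
- tray: low black tray, 150 x 150 mm, 22 mm high, walls and floor 5 mm thick, fixed on the bench, on the other side from the case. Origin: centre of its underside, z up.
- mug: blue ceramic cup, 82 mm wide, 100 mm high, bystander. Origin: centre of its foot.
- brush_jar: glass jar of brushes, 76 mm wide, about 210 mm high with the brushes, bystander. Origin: centre of its foot.
- mallet: hammer lying on the bench, 200 mm long, bystander. Origin: under its middle.
Mind the look-alikes: they are no part of the job. Leave any purple look-alike of the case alone. Leave any blue look-alike of the ferrule_a alone.

How it is judged:
By the outcome, as a careful person would: the job done as asked, in the order asked, and still so for the second after the job is handed in, with the robot touching nothing.
It also fails if it takes over 72 s, if anything falls off the work surface, if the arm or the gripper's body presses on something with over 40 N, if the wrist force passes 120 N, or if a joint passes its speed limit or range.

## Working session

There is one attempt and no reset: what is moved stays moved. The work goes in short steps, Python scripts to look and compute and a tool call to move; the robot and the scene stay as the last step left them, time stands still between calls to the robot, and variables do not carry over. Pictures are saved under pics/ and viewed, at most 10 in all, crops included, and the job is handed in when it is done.

Besides the shell and the picture viewer there is one more tool, called after "Request:" as a command line: name --argument value ..., lists and objects as JSON in quotes. play_rows: Moves the arm, as the interface text tells. Its arguments: {"type":"object","properties":{"plan":{"type":"array"},"newtons":{"type":"number"}},"required":["plan"]}

```bash
mkdir -p pics; cat > h.py <<'E'
import numpy as np, cv2
from workcell import bot, grab_frame, regions_of
def cloud(f):
    d=f["depth"];K=f["camera_matrix"];v,u=np.mgrid[:384,:512]
    P=np.stack([(u-K[0,2])/K[0,0]*d,(v-K[1,2])/K[1,1]*d,d],-1)
    return (P-f["t"])@f["R"]
def save(f,n): cv2.imwrite("pics/"+n,f["pixels"][...,::-1])
E
python3 - <<'E'
from h import *
np.set_printoptions(precision=3,suppress=True)
s=bot.observe();print({k:s[k] for k in("clock","qpos","position","tool_rot","force","grip_width")})
fs={}
for c in("scene","top"):
    f=grab_frame(c);fs[c]=f;C=cloud(f)
    print(c,"cam at",-f["R"].T@f["t"])
    for t in("ferrule_a","pin","case","case_lid","tray","mug","brush_jar","mallet"):
        for r in regions_of(t,c)[:4]:
            m=r["mask"]&(f["depth"]>0);p=C[m]
            if len(p)<5: continue
            print(t,round(r["p"],2),np.round(r["box"]),"med",np.median(p,0),"lo",np.percentile(p,3,0),"hi",np.percentile(p,97,0),"rgb",f["pixels"][m].mean(0).round())
cv2.imwrite("pics/a.png",np.vstack([cv2.resize(fs[c]["pixels"],(400,300)) for c in fs])[...,::-1])
save(fs["scene"],"s.png");save(fs["top"],"t.png")
E
```

```text
{'clock': 0.0, 'qpos': array([ 1.077,  0.522, -0.036,  1.6  ,  0.021,  1.021, -0.113]), 'position': array([ 0.257, -0.569,  0.245]), 'tool_rot': array([-3.14 ,  0.   ,  0.424]), 'force': array([-0.406, -0.181,  0.798]), 'grip_width': 0.08545661228579418}
scene cam at [ 1.019 -0.781  0.997]
ferrule_a 0.9 [257. 163. 273. 194.] med [0.433 0.101 0.056] lo [0.412 0.093 0.002] hi [0.445 0.133 0.094] rgb [102.  81.  43.]
ferrule_a 0.71 [196. 226. 214. 263.] med [ 0.463 -0.208  0.067] lo [ 0.439 -0.218  0.006] hi [ 0.474 -0.184  0.095] rgb [17. 37. 88.]
ferrule_a 0.56 [222. 210. 238. 245.] med [ 0.481 -0.12   0.064] lo [ 0.459 -0.129  0.009] hi [ 0.492 -0.097  0.094] rgb [102.  79.  39.]
pin 0.75 [276.  79. 355. 178.] med [0.542 0.305 0.095] lo [0.393 0.241 0.007] hi [0.568 0.42  0.285] rgb [61. 40. 25.]
pin 0.71 [282. 179. 302. 217.] med [0.572 0.04  0.09 ] lo [0.534 0.023 0.053] hi [0.604 0.059 0.139] rgb [69. 72. 73.]
case 0.75 [278.  79. 354. 178.] med [0.542 0.305 0.094] lo [0.391 0.241 0.005] hi [0.568 0.42  0.287] rgb [62. 41. 26.]
case 0.62 [223.  79. 293. 141.] med [0.238 0.345 0.10
[... 1689 characters left out ...]
391 0.246 0.002] hi [0.556 0.42  0.29 ] rgb [82. 61. 44.]
case_lid 0.66 [ 90. 256. 153. 323.] med [0.203 0.395 0.119] lo [0.117 0.314 0.114] hi [0.29  0.476 0.124] rgb [83. 50. 95.]
tray 0.71 [346. 156. 397. 207.] med [ 0.514 -0.339  0.004] lo [ 0.444 -0.407 -0.002] hi [ 0.585 -0.264  0.021] rgb [46. 47. 43.]
mug 0.82 [303.  91. 332. 119.] med [ 0.745 -0.179  0.047] lo [ 0.697 -0.209 -0.   ] hi [ 0.769 -0.138  0.1  ] rgb [56. 63. 67.]
brush_jar 0.55 [181.  86. 215. 125.] med [0.725 0.182 0.077] lo [0.69  0.151 0.001] hi [0.758 0.219 0.205] rgb [94. 95. 90.]
brush_jar 0.46 [290. 186. 308. 202.] med [ 0.468 -0.103  0.089] lo [ 0.45  -0.122  0.034] hi [ 0.486 -0.086  0.094] rgb [129. 107.  68.]
```

View pics/s.png

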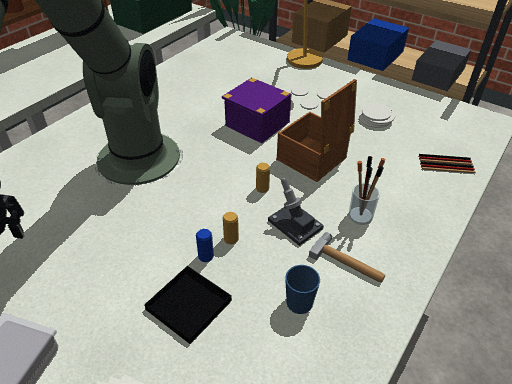

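View pics/t.png

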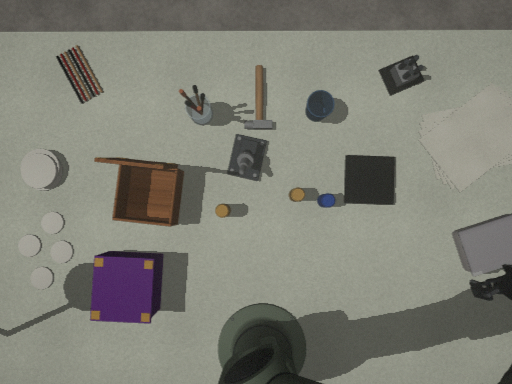

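Scene view: the brass ferrules are at (263,178) and (230,228). Look-alikes are the blue cylinder (204,245) and the pin's collar. The wooden case with its open lid is at (318,135), and the purple box at (257,108) is to be left. The tray is at (188,303). Top view: ferrules (222,211) and (298,195), blue cylinder (327,201), case (148,195), pin (245,160), tray (370,180). I choose the two brass-coloured cylinders; next I'll fit poses from both views.

```bash
cat >> h.py <<'E'
from scipy.optimize import least_squares
def pinsdf(P,x,y,yaw,tilt=0.6):
    o=np.array([x,y,0.08]);a=np.array([-np.sin(tilt)*np.cos(yaw),-np.sin(tilt)*np.sin(yaw),np.cos(tilt)])
    q=P-o;z=q@a;r=np.linalg.norm(q-z[:,None]*a,axis=1)
    R=np.interp(z,[0,34e-3,38.5e-3,67e-3,72e-3],[.0134,.0134,.009,.009,.005])
    return z,r,R
def fitpin(P,g):
    for _ in range(4):
        z,r,R=pinsdf(P,*g);k=(z>.004)&(z<.068)&(r<.02)
        Q=P[k]
        g=least_squares(lambda p:(lambda z,r,R:r-R)(*pinsdf(Q,*p)),g,loss="soft_l1",f_scale=.002).x
    z,r,R=pinsdf(Q,*g);return g,len(Q),np.sqrt(np.mean((r-R)**2))
E
python3 - <<'E'
from h import *
np.set_printoptions(precision=4,suppress=True)
allp=[]
for c in("scene","top"):
    f=grab_frame(c);C=cloud(f);P=C[f["depth"]>0];allp.append(P)
    print(c)
    for n,x,y in(("A",.423,.115),("B",.466,-.103),("blue",.451,-.19)):
        k=(np.hypot(P[:,0]-x,P[:,1]-y)<.035)&(P[:,2]>.085);q=P[k]
        k2=(np.hypot(P[:,0]-x,P[:,1]-y)<.035)&(P[:,2]>.02)
        # circle-envelope fit of the side+top: min enclosing circle of top face
        top=q[q[:,2]>np.median(q[:,2])-.003]
        cc,r=cv2.minEnclosingCircle(top[:,:2].astype(np.float32))
        print(n,len(top),"mean",top.mean(0),"circ",cc,r)
    for g0 in((.60,.045,0.),):
        print("pin",fitpin(P,np.array(g0)))
    k=(P[:,0]>.35)&(P[:,0]<.60)&(P[:,1]>.22)&(P[:,1]<.46)&(abs(P[:,2]-.109)<.006)
    print("case rim",cv2.minAreaRect(P[k][:,:2].astype(np.float32)),np.median(P[k],0),k.sum())
    k=(P[:,0]>.40)&(P[:,0]<.65)&(P[:,1]>.22)&(P[:,1]<.46)&(P[:,2]>.125)&(P[:,2]<.32);q=P[k]
    k&=1;m=np.median(q,0);u,s,vt=np.linalg.svd(q-m,full_matrices=False)
    print("lid",m,"normal",vt[2],q.min(0),q.max(0),len(q),s/np.sqrt(len(q)))
    k=(P[:,0]>.40)&(P[:,0]<.63)&(P[:,1]>-.44)&(P[:,1]<-.24)&(abs(P[:,2]-.022)<.005)
    print("tray",cv2.minAreaRect(P[k][:,:2].astype(np.float32)),k.sum())
    k=(abs(P[:,0]-.515)<.03)&(abs(P[:,1]+.34)<.03);print("tray floor z",np.median(P[k][:,2]))
    k=(P[:,0]>.5)&(P[:,0]<.7)&(P[:,1]>-.05)&(P[:,1]<.13)&(P[:,2]>.01)&(P[:,2]<.04)
    print("foot",cv2.minAreaRect(P[k][:,:2].astype(np.float32)),np.median(P[k],0))
print("both",fitpin(np.vstack(allp),np.array([.60,.045,0.])))
E
```

```text
scene
A 89 mean [0.4269 0.1113 0.0917] circ (0.4262564480304718, 0.11100824177265167) 0.021158894523978233
B 119 mean [ 0.4724 -0.1101  0.0923] circ (0.47146323323249817, -0.10940562188625336) 0.02036377787590027
blue 132 mean [ 0.4549 -0.1988  0.0923] circ (0.4531526267528534, -0.19779165089130402) 0.020666969940066338
pin (array([ 0.5865,  0.0362, -0.1998]), 219, np.float64(0.00485311664889056))
case rim ((0.47766199707984924, 0.33307331800460815), (0.17826135456562042, 0.1809283047914505), 83.71873474121094) [0.4246 0.2636 0.1085] 309Traceback (most recent call last):
  File "<stdin>", line 19, in <module>
numpy._core._exceptions._UFuncOutputCastingError: Cannot cast ufunc 'bitwise_and' output from dtype('int64') to dtype('bool') with casting rule 'same_kind'
```

```bash
python3 - <<'E'
from h import *
np.set_printoptions(precision=4,suppress=True)
allp=[]
for c in("scene","top"):
    f=grab_frame(c);C=cloud(f);P=C[f["depth"]>0];allp.append(P)
    print(c)
    if c=="top":
      for n,x,y in(("A",.423,.115),("B",.466,-.103)):
        k=(np.hypot(P[:,0]-x,P[:,1]-y)<.035)&(P[:,2]>.085);q=P[k]
        top=q[q[:,2]>np.median(q[:,2])-.003]
        print(n,len(top),"mean",top.mean(0),"circ",cv2.minEnclosingCircle(top[:,:2].astype(np.float32)))
    print("pin",fitpin(P,np.array([.60,.045,0.])))
    k=(P[:,0]>.35)&(P[:,0]<.60)&(P[:,1]>.22)&(P[:,1]<.46)&(abs(P[:,2]-.109)<.006)
    print("case rim",cv2.minAreaRect(P[k][:,:2].astype(np.float32)),np.median(P[k],0),k.sum())
    k=(P[:,0]>.40)&(P[:,0]<.65)&(P[:,1]>.22)&(P[:,1]<.46)&(P[:,2]>.125)&(P[:,2]<.32);q=P[k]
    m=np.median(q,0);u,s,vt=np.linalg.svd(q-m,full_matrices=False)
    print("lid",m,"normal",vt[2],q.min(0),q.max(0),len(q),s/np.sqrt(len(q)))
    k=(P[:,0]>.40)&(P[:,0]<.63)&(P[:,1]>-.44)&(P[:,1]<-.24)&(abs(P[:,2]-.022)<.005)
    print("tray",cv2.minAreaRect(P[k][:,:2].astype(np.float32)),k.sum())
    k=(abs(P[:,0]-.515)<.03)&(abs(P[:,1]+.34)<.03);print("tray floor z",np.median(P[k][:,2]))
    k=(P[:,0]>.5)&(P[:,0]<.7)&(P[:,1]>-.05)&(P[:,1]<.13)&(P[:,2]>.01)&(P[:,2]<.04)
    print("foot",cv2.minAreaRect(P[k][:,:2].astype(np.float32)),np.median(P[k],0))
print("both",fitpin(np.vstack(allp),np.array([.60,.045,0.])))
f0=grab_frame("scene")["pixels"];f1=f
a=cv2.resize(f0[150:270,190:350],(640,480),interpolation=cv2.INTER_CUBIC)
cv2.imwrite("pics/crop.png",a[...,::-1])
E
```

```text
scene
pin (array([ 0.5875,  0.0387, -0.1708]), 212, np.float64(0.005125924144269802))
case rim ((0.4787127375602722, 0.3325454294681549), (0.17494267225265503, 0.17954953014850616), 83.6496353149414) [0.4231 0.2647 0.1088] 303
lid [0.5545 0.3137 0.2178] normal [ 0.9848 -0.1228  0.1225] [0.5273 0.2361 0.125 ] [0.5785 0.4108 0.2954] 1765 [0.0516 0.0507 0.0023]
tray ((0.5170320272445679, -0.3394147455692291), (0.15180788934230804, 0.15275074541568756), 87.78460693359375) 577
tray floor z 0.005642423744821118
foot ((0.6193682551383972, 0.0328388512134552), (0.10637030005455017, 0.19185608625411987), 75.1250991821289) [0.6222 0.0145 0.0176]
top
A 130 mean [0.4226 0.1165 0.0905] circ ((0.4227823317050934, 0.11648719757795334), 0.019701620563864708)
B 127 mean [ 0.4688 -0.105   0.0903] circ ((0.46887800097465515, -0.10535591095685959), 0.01984545588493347)
pin (array([ 0.5858,  0.0441, -0.2416]), 155, np.float64(0.005270033072658331))
case rim ((0.4772831201553345, 0.33582603931427), (0.17143332958221436, 0.1793338805437088), 83.34362030029297) [0.4371 0.3396 0.1076] 503
lid [0.5443 0.3199 0.2882] normal [-0.9855  0.1215 -0.1187] [0.5287 0.2413 0.1266] [0.5727 0.4115 0.2941] 497 [0.0609 0.0507 0.0039]
tray ((0.5144469141960144, -0.3364712595939636), (0.150862455368042, 0.1500336229801178), 87.55852508544922) 279
tray floor z 0.003305072173640714
foot ((0.6164624094963074, 0.0366683267056942), (0.103288434445858, 0.19187337160110474), 75.07081604003906) [0.5998 0.0293 0.0153]
both (array([ 0.586 ,  0.0429, -0.1536]), 364, np.float64(0.005282133635775916))
```

View pics/crop.png

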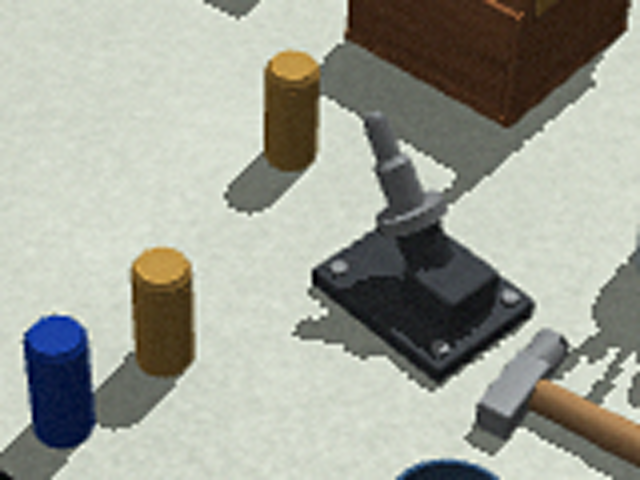

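The crop confirms brass ferrules at scene (263,178) and (230,228), and blue one at (204,245), which I'll avoid. The pin leans towards the robot. I'll move in for a close look with the wrist camera.

Request:
play_rows --plan '[[[0.9,-0.9,-0.1],[0,0,0],-1],[[0.9,-0.9,-0.1],[0,0,0],-1],[[0.9,-0.9,-0.1],[0,0,0],-1],[[0.9,-0.9,-0.1],[0,0,0],-1],[[0.9,-0.9,-0.1],[0,0,0],-1],[[0.9,-0.9,-0.1],[0,0,0],-1],[[0.9,-0.9,-0.1],[0,0,0],-1],[[0.9,-0.9,-0.1],[0,0,0],-1],[[0.9,-0.9,-0.1],[0,0,0],-1],[[0.9,-0.9,-0.1],[0,0,0],-1],[[0.9,-0.9,-0.1],[0,0,0],-1],[[0.9,-0.9,-0.1],[0,0,0],-1],[[0.9,-0.9,-0.1],[0,0,0],-1],[[0.9,-0.9,-0.1],[0,0,0],-1],[[0.9,-0.9,-0.1],[0,0,1],-1],[[0.9,-0.9,-0.1],[0,0,1],-1],[[0,0,0],[0,0,1],-1],[[0,0,0],[0,0,1],-1]]'

```text
clock: 3.35
position: [0.4416, -0.0952, 0.2854]
tool_rot: [-3.142, -0.0, -0.18]
force: [0.2, 0.4, 1.2]
grip_width: 0.0855
finger_force: 0.0
```

```bash
cat >> h.py <<'E'
def wcloud(f):
    K=f["camera_matrix"];v,u=np.mgrid[:384,:512]
    x=(u-K[0,2])/K[0,0];y=(v-K[1,2])/K[1,1];th=np.hypot(x,y);s=np.where(th>1e-9,np.tan(np.minimum(th,1.5))/np.maximum(th,1e-9),1)
    d=f["depth"];d=np.where(th<1.3,d,0);P=np.stack([x*s*d,y*s*d,d],-1)
    f["depth"]=d
    return (P-f["t"])@f["R"]
E
python3 - <<'E'
from h import *
np.set_printoptions(precision=4,suppress=True)
f=grab_frame("wrist");save(f,"w1.png");C=wcloud(f)
s=bot.observe();print(s["clock"],s["position"],s["tool_rot"],s["grip_width"]);print("cam",-f["R"].T@f["t"],f["camera_matrix"][0,0])
P=C[f["depth"]>0]
for n,x,y in(("A",.4245,.114),("B",.470,-.107),("blue",.453,-.198)):
    k=(np.hypot(P[:,0]-x,P[:,1]-y)<.035)&(P[:,2]>.08)&(P[:,2]<.1);top=P[k]
    if len(top): print(n,len(top),top.mean(0),cv2.minEnclosingCircle(top[:,:2].astype(np.float32)))
print(fitpin(P,np.array([.59,.042,-.2])))
k=(np.hypot(P[:,0]-.59,P[:,1]-.04)<.08)&(P[:,2]>.05);np.save("pinpts.npy",P[k]);print(k.sum(),P[k].min(0),P[k].max(0))
E
```

```text
3.4 [ 0.4415 -0.0954  0.2854] [-3.1416 -0.0002 -0.1887] 0.08533658446102864
cam [ 0.5098 -0.1074  0.4144] 297.3186396354542
A 688 [0.4272 0.1103 0.0901] ((0.42587125301361084, 0.11388933658599854), 0.02094239555299282)
B 1104 [ 0.4718 -0.1076  0.0913] ((0.4712999165058136, -0.10767698287963867), 0.021072078496217728)
blue 1011 [ 0.4547 -0.1943  0.0911] ((0.4538109600543976, -0.19625158607959747), 0.021304644644260406)
(array([ 0.5706,  0.0472, -0.2334]), 839, np.float64(0.0006315978247837696))
2753 [0.5268 0.0091 0.05  ] [0.6414 0.071  0.1434]
```

View pics/w1.png

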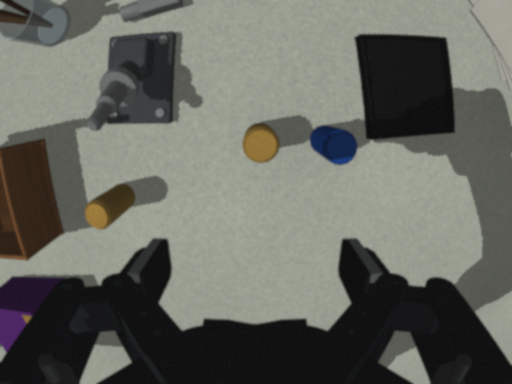

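Wrist view: ferrule B is at (261,142), the blue one at (334,145), A at (110,205) and the pin tip at (96,124). The pin fits to 0.6 mm rms and ferrule radius reads 21 mm, so both agree with the text. I'll take B first, with jaws part-open to clear the blue one.

Request:
play_rows --plan '[[[0,0,0],[0,0,0.3],-0.4],[[0.64,0.1,0.8],[0,0,0],-0.4],[[0.63,0.1,0.8],[0,0,0],-0.4],[[0,0,1],[0,0,0],-0.4],[[0,0,1],[0,0,0],-0.4],[[0,0,0],[0,0,0],-0.4],[[0,0,0],[0,0,0],-0.4]]'

```text
clock: 4.28
position: [0.4717, -0.1075, 0.1962]
tool_rot: [-3.141, -0.001, -0.22]
force: [-0.2, 0.3, -0.3]
grip_width: 0.06
finger_force: 0.0
```

```bash
cat >> h.py <<'E'
from scipy.spatial.transform import Rotation as Rot
def go(p,rpy=None):
    s=bot.observe();R=Rot.from_euler("xyz",s["tool_rot"]);T=R if rpy is None else Rot.from_euler("xyz",rpy)
    print("clk",round(s["clock"],2),"pos",s["position"].round(4),"rot",s["tool_rot"].round(3),"w",round(s["grip_width"],4),"F",s["force"].round(1))
    print("tool shift units (start axes)",(R.inv().apply(np.array(p)-s["position"])/.025).round(2),"(end axes)",(T.inv().apply(np.array(p)-s["position"])/.025).round(2),"turn",((R.inv()*T).as_rotvec()/.15).round(2))
E
python3 - <<'E'
from h import *
go([.4713,-.1077,.066],[-np.pi,0,-.2334])
f=grab_frame("wrist");C=wcloud(f);P=C[f["depth"]>0]
k=(np.hypot(P[:,0]-.471,P[:,1]+.107)<.035)&(P[:,2]>.08)&(P[:,2]<.1);top=P[k]
print(len(top),top.mean(0),cv2.minEnclosingCircle(top[:,:2].astype(np.float32)))
E
```

```text
clk 4.28 pos [ 0.4717 -0.1075  0.1962] rot [-3.141e+00 -1.000e-03 -2.200e-01] w 0.06 F [-0.2  0.3 -0.3]
tool shift units (start axes) [-0.02  0.01  5.21] (end axes) [-0.01  0.01  5.21] turn [-0.   -0.01  0.09]
1876 [ 0.47320424 -0.10796553  0.09116253] ((0.47111520171165466, -0.10758481919765472), 0.021093925461173058)
```

Request:
play_rows --plan '[[[0,0,1],[0,0,0.09],-0.4],[[0,0,1],[0,0,0],-0.4],[[0,0,1],[0,0,0],-0.4],[[0,0,1],[0,0,0],-0.4],[[0,0,0.8],[0,0,0],-0.4],[[0,0,0.4],[0,0,0],-0.4],[[0,0,0],[0,0,0],-0.4],[[0,0,0],[0,0,0],1],[[0,0,0],[0,0,0],1],[[0,0,0],[0,0,0],1],[[0,0,0],[0,0,0],1]]' --newtons 60

```text
clock: 5.7
position: [0.4719, -0.1076, 0.0664]
tool_rot: [3.142, -0.002, -0.235]
force: [-2.0, -1.1, 8.3]
grip_width: 0.0403
finger_force: 59.6
```

Request:
play_rows --plan '[[[0,0,-0.5],[0,0,0],1],[[0,0,-1],[0,0,0],1],[[0,0,-1],[0,0,0],1],[[0,0,-1],[0,0,0],1],[[0,0,-1],[0,0,0],1],[[0,0,-1],[0,0,0],1],[[-0.3,-1,-1],[0,0,0],1],[[-0.3,-1,0],[0,0,0],1],[[-0.3,-1,0],[0,0,0],1],[[-0.3,-1,0],[0,0,0],1],[[-0.3,-1,0],[0,0,0],1],[[0,-1,0],[0,0,0],1],[[0,-0.9,0],[0,1,0],1],[[0,0,0],[0,1,0],1],[[0,0,0],[0,1,0],1],[[0,0,0],[0,1,0],1],[[0,0,0],[0,0,0],1]]'

```text
clock: 7.82
position: [0.4737, 0.0686, 0.2159]
tool_rot: [3.126, -0.335, -0.228]
force: [0.0, 1.2, -2.6]
grip_width: 0.0404
finger_force: 61.3
```

```bash
cat >> h.py <<'E'
A=np.array([-np.sin(.6)*np.cos(.2334),np.sin(.6)*np.sin(.2334),np.cos(.6)]);O=np.array([.5706,.0472,.08])
RPIN=Rot.from_matrix(np.c_[np.cross(np.cross(-A,[0,0,1.]),A)*0+0,np.zeros(3),-A]) if 0 else None
def pinrpy():
    z=-A;y=np.array([-np.sin(.2334),-np.cos(.2334),0]);x=np.cross(y,z)
    return Rot.from_matrix(np.c_[x,y,z]).as_euler("xyz")
def goingauge(m,off=.066): # mouth height m on pin, off: TCP to mouth
    go(O+A*(m+off),pinrpy())
    s=bot.observe();q=s["position"]-A*0-O;h=q@A;zt=Rot.from_euler("xyz",s["tool_rot"]).apply([0,0,1])
    m0=s["position"]+off*zt-O;print("mouth: along",(m0@A).round(4),"lateral(tool x,y)",Rot.from_euler("xyz",s["tool_rot"]).inv().apply(m0-(m0@A)*A)[:2].round(4))
E
sed -i '/^RPIN/d' h.py
python3 - <<'E'
from h import *
goingauge(.087)
f=grab_frame("wrist");save(f,"w2.png");C=wcloud(f);P=C[f["depth"]>0]
print(fitpin(P,np.array([.5706,.0472,-.2334])))
E
```

```text
clk 7.83 pos [0.4737 0.0686 0.2159] rot [ 3.126 -0.335 -0.228] w 0.0404 F [ 0.   1.2 -2.6]
tool shift units (start axes) [ 0.36 -0.07  0.53] (end axes) [ 0.2  -0.06  0.61] turn [0.09 1.77 0.04]
mouth: along 0.1045 lateral(tool x,y) [-0.0216  0.0024]
(array([ 0.57046066,  0.04713947, -0.22884335]), 890, np.float64(0.0005359828174285936))
```

View pics/w2.png

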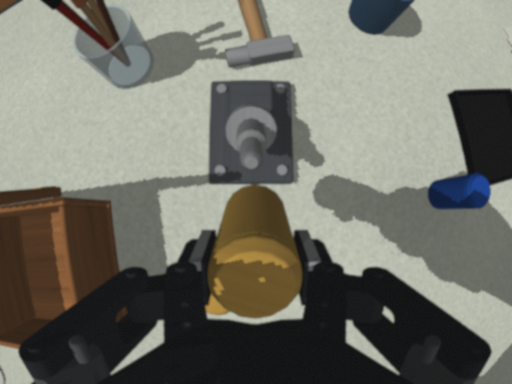

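The pin (251,150) lies in line with the held ferrule (253,250). The turn lagged, so I'll finish it and measure how the ferrule sits in the hand.

Request:
play_rows --plan '[[[0,0,0],[0.1,0.9,0],1],[[0.2,0,0.3],[0,0.9,0],1],[[0,0,0],[0,0,0],1],[[0,0,0],[0,0,0],1]]'

```text
clock: 8.38
position: [0.4774, 0.066, 0.2049]
tool_rot: [3.124, -0.415, -0.231]
force: [0.1, -0.4, -2.7]
grip_width: 0.0401
finger_force: 61.4
```

```bash
cat >> h.py <<'E'
def held(P):
    s=bot.observe();q=Rot.from_euler("xyz",s["tool_rot"]).inv().apply(P-s["position"])
    k=(np.hypot(q[:,0],q[:,1])<.028)&(q[:,2]>-.035)&(q[:,2]<.062);q=q[k]
    def res(p):
        d=np.array([p[2],p[3],1]);d/=np.linalg.norm(d);w=q-[p[0],p[1],0];return np.linalg.norm(w-np.outer(w@d,d),axis=1)-.021
    m=(q[:,2]>.018)
    q2=q;q=q[m];r=least_squares(res,[0,0,0,0],loss="soft_l1",f_scale=.001)
    w=q2[q2[:,2]<-.01];print("held axis at TCP x,y; slopes",r.x.round(4),len(q),"rms",np.sqrt(np.mean(res(r.x)**2)).round(5),"zmax",np.percentile(q2[:,2],99).round(4),"top z",np.median(w[:,2]).round(4) if len(w) else None)
    return r.x
E
python3 - <<'E'
from h import *
goingauge(.087)
f=grab_frame("wrist");C=wcloud(f);P=C[f["depth"]>0]
held(P);print(fitpin(P,np.array([.5706,.0472,-.2334])))
E
```

```text
clk 8.38 pos [0.4774 0.066  0.2049] rot [ 3.124 -0.415 -0.231] w 0.0401 F [ 0.1 -0.4 -2.7]
tool shift units (start axes) [ 0.34 -0.13  0.09] (end axes) [ 0.32 -0.13  0.15] turn [0.11 1.23 0.02]
mouth: along 0.0919 lateral(tool x,y) [-0.0197  0.0043]
held axis at TCP x,y; slopes [-0.0013 -0.0004 -0.0041  0.0024] 1208 rms 0.00021 zmax 0.0564 top z -0.0254
(array([ 0.57046028,  0.04713296, -0.23031741]), 877, np.float64(0.00048152002401572104))
```

```bash
python3 -c "
from h import *
s=bot.observe();print(s['qpos'].round(3),s['qd'].round(3))"
```

```text
[-0.941  0.276  0.606  2.317  0.344  0.278 -2.503] [-0.002 -0.001  0.016  0.004 -0.001 -0.011 -0.001]
```

```bash
cat > ik.py <<'E'
from h import *
import itertools
LO=np.array([-2.91,-.3,-1.5,.17,-1.26,.16,-2.52]);HI=np.array([2.91,2.13,1.42,2.43,4.41,1.93,2.52])
def fk(q,L,s,off):
    z=lambda a:Rot.from_euler("z",a);y=lambda a:Rot.from_euler("y",a)
    h,l1,l2,l3=L
    R=z(s[0]*q[0])*y(q[1])*z(s[1]*q[2]);p=np.array([0,0,h])+R.apply([0,0,l1])
    R=R*y(q[3])*z(s[2]*q[4]);p=p+R.apply([0,0,l2]);R=R*y(q[5])*z(s[3]*q[6]+off);p=p+R.apply([0,0,l3]);return p,R
E
python3 - <<'E'
from ik import *
o=bot.observe()
D=[([1.077,.522,-.036,1.6,.021,1.021,-.113],[.257,-.569,.245],[-3.14,0,.424]),(o["qpos"],o["position"],o["tool_rot"])]
best=[]
for s in itertools.product([1,-1],repeat=4):
  for off0 in(0,1.57,3.14,-1.57):
    def res(p):
        e=[]
        for q,x,r in D:
            P,R=fk(q,p[:4],s,p[4]);e+=list(P-x)+list(.3*(R.inv()*Rot.from_euler("xyz",r)).as_rotvec())
        return e
    r=least_squares(res,[.35,.42,.4,.25,off0]);best.append((r.cost,s,r.x.round(4)))
best.sort(key=lambda b:b[0])
for b in best[:4]:print(b)
c,s,p=best[0]
yaw=pinrpy()
for m in(.09,.06,.036,0):
  for fl in(0,1):
    T=Rot.from_euler("xyz",yaw)*Rot.from_euler("z",np.pi*fl);X=O+A*(m+.066);sols=[]
    rng=np.random.default_rng(0)
    for _ in range(12):
        def res(q):
            P,R=fk(q,p[:4],s,p[4]);return np.r_[(P-X)*5,(R.inv()*T).as_rotvec(),.003*(q-(LO+HI)/2)]
        q0=np.clip(np.r_[-.14,.3,0,2,0,.4,0]+rng.normal(0,.6,7),LO+.01,HI-.01)
        r=least_squares(res,q0,bounds=(LO+.03,HI-.03));P,R=fk(r.x,p[:4],s,p[4]);sols.append((np.linalg.norm(P-X)+np.linalg.norm((R.inv()*T).as_rotvec()),r.x.round(2)))
    sols.sort(key=lambda b:b[0]);print(m,fl,sols[0],sols[2][1])
E
```

```text
(np.float64(0.002231540275981186), (-1, -1, -1, -1), array([0.4869, 0.463 , 0.4463, 0.4033, 1.5703]))
(np.float64(0.0022315402759812554), (-1, -1, -1, -1), array([0.4869, 0.463 , 0.4463, 0.4033, 1.5703]))
(np.float64(0.002231540275981275), (-1, -1, -1, -1), array([0.4869, 0.463 , 0.4463, 0.4033, 1.5703]))
(np.float64(0.002231540275981386), (-1, -1, -1, -1), array([0.4869, 0.463 , 0.4463, 0.4033, 1.5703]))Traceback (most recent call last):
  File "<stdin>", line 25, in <module>
    return func(*args, **kwargs)
    raise ValueError("Initial guess is outside of provided bounds")
ValueError: Initial guess is outside of provided bounds
```

```bash
cat > ik.py <<'E'
from h import *
LO=np.array([-2.91,-.3,-1.5,.17,-1.26,.16,-2.52]);HI=np.array([2.91,2.13,1.42,2.43,4.41,1.93,2.52])
def fk(q,L):
    z=lambda a:Rot.from_euler("z",a);y=lambda a:Rot.from_euler("y",a)
    h,l1,l2,l3,off,a0,e1,w=L
    R=z(-q[0]);p=np.array([0,0,h])+R.apply([a0,0,0]);R=R*y(q[1])*z(-q[2]);p=p+R.apply([e1,0,l1])
    R=R*y(q[3])*z(-q[4]);p=p+R.apply([-e1,0,l2]);R=R*y(q[5]);p=p+R.apply([w,0,l3]);return p,R*z(-q[6]+off)
E
python3 - <<'E'
from ik import *
o=bot.observe()
D=[([1.077,.5215,-.036,1.5995,.021,1.021,-.113],[.257,-.5695,.245],[-3.1405,0,.424]),(o["qpos"],o["position"],o["tool_rot"])]
def res(p,f=1):
    e=[]
    for q,x,r in D:
        P,R=fk(q,p);e+=list(P-x)+list(.3*(R.inv()*Rot.from_euler("xyz",r)).as_rotvec())
    return np.r_[e,f*.003*p[5:]]
r=least_squares(res,[.35,.42,.4,.25,1.57,0,0,0]);p=r.x;print(p.round(4),"res",res(p,0).round(4));np.save("L.npy",p)
for m in(.09,.06,.036,0):
  for fl in(0,1):
    T=Rot.from_euler("xyz",pinrpy())*Rot.from_euler("z",np.pi*fl);X=O+A*(m+.066);sols=[]
    rng=np.random.default_rng(0)
    for _ in range(12):
        def rs(q):
            P,R=fk(q,p);return np.r_[(P-X)*5,(R.inv()*T).as_rotvec(),.003*(q-(LO+HI)/2)]
        q0=np.clip(np.r_[-.14,.3,0,2,0,.4,0]+rng.normal(0,.6,7),LO+.05,HI-.05)
        q=least_squares(rs,q0,bounds=(LO+.03,HI-.03)).x;P,R=fk(q,p);sols.append((round(np.linalg.norm(P-X)+np.linalg.norm((R.inv()*T).as_rotvec()),4),q.round(2)))
    sols.sort(key=lambda b:b[0]);print(m,fl,sols[0],sols[2])
E
```

```text
[ 0.3564  1.6832  0.2687  1.3909  1.5703  0.8138 -0.1116  1.1039] res [ 0.0003  0.0001 -0.      0.0003 -0.     -0.0002 -0.     -0.      0.
 -0.      0.      0.0002  0.     -0.      0.    ]
0.09 0 (np.float64(0.0), array([ 0.07, -0.25,  0.27,  1.37, -0.  ,  1.42, -1.45])) (np.float64(0.0), array([ 0.07, -0.25,  0.27,  1.37, -0.  ,  1.42, -1.45]))
0.09 1 (np.float64(0.0), array([-0.9 , -0.03,  0.74,  1.7 ,  0.3 ,  0.92,  1.06])) (np.float64(0.0), array([-0.9 , -0.03,  0.74,  1.7 ,  0.3 ,  0.92,  1.06]))
0.06 0 (np.float64(0.0), array([ 0.1 , -0.24,  0.25,  1.46, -0.01,  1.31, -1.45])) (np.float64(0.0), array([ 0.1 , -0.24,  0.25,  1.46, -0.01,  1.31, -1.45]))
0.06 1 (np.float64(0.0), array([-0.83, -0.04,  0.71,  1.75,  0.29,  0.87,  1.1 ])) (np.float64(0.0), array([-0.83, -0.04,  0.71,  1.75,  0.29,  0.87,  1.1 ]))
0.036 0 (np.float64(0.0), array([ 0.11, -0.23,  0.24,  1.54, -0.02,  1.23, -1.45])) (np.float64(0.0), array([ 0.11, -0.23,  0.24,  1.54, -0.02,  1.23, -1.45]))
0.036 1 (np.float64(0.0), array([-0.78, -0.04,  0.7 ,  1.79,  0.27,  0.82,  1.14])) (np.float64(0.0), array([-0.78, -0.04,  0.7 ,  1.79,  0.27,  0.82,  1.14]))
0 0 (np.float64(0.0), array([ 0.12, -0.21,  0.22,  1.66, -0.02,  1.1 , -1.45])) (np.float64(0.0), array([ 0.12, -0.21,  0.22,  1.66, -0.02,  1.1 , -1.45]))
0 1 (np.float64(0.0), array([-0.69, -0.05,  0.66,  1.86,  0.25,  0.75,  1.19])) (np.float64(0.0), array([-0.69, -0.05,  0.66,  1.86,  0.25,  0.75,  1.19]))
```

A joint (q7) has hit its range. The half-turn about the tool axis gives the same grasp with room, so I'll do that here.

Request:
play_rows --plan '[[[0,0,-0.5],[0,0,-1],1],[[0,0,-0.5],[0,0,-1],1],[[0,0,0],[0,0,-1],1],[[0,0,0],[0,0,-1],1],[[0,0,0],[0,0,-1],1],[[0,0,0],[0,0,-1],1],[[0,0,0],[0,0,-1],1],[[0,0,0],[0,0,-1],1],[[0,0,0],[0,0,-1],1],[[0,0,0],[0,0,-1],1],[[0,0,0],[0,0,-1],1],[[0,0,0],[0,0,-1],1],[[0,0,0],[0,0,-1],1],[[0,0,0],[0,0,-1],1],[[0,0,0],[0,0,-1],1],[[0,0,0],[0,0,-1],1],[[0,0,0],[0,0,-1],1],[[0,0,0],[0,0,-1],1],[[0,0,0],[0,0,-1],1],[[0,0,0],[0,0,-1],1]]'

```text
clock: 10.92
position: [0.4679, 0.0678, 0.2284]
tool_rot: [3.099, 0.415, 2.759]
force: [-0.1, -0.3, -2.4]
grip_width: 0.0401
finger_force: 61.4
```

```bash
cat >> h.py <<'E'
_p0=pinrpy()
def pinrpy(): return (Rot.from_euler("xyz",_p0)*Rot.from_euler("z",np.pi)).as_euler("xyz")
E
python3 - <<'E'
from h import *
goingauge(.087);print(bot.observe()["qpos"].round(3))
E
```

```text
clk 10.93 pos [0.4679 0.0678 0.2284] rot [3.099 0.415 2.759] w 0.0401 F [-0.1 -0.3 -2.4]
tool shift units (start axes) [-0.28  0.21  1.1 ] (end axes) [-0.1   0.15  1.14] turn [-0.2  -1.21 -0.9 ]
mouth: along 0.1167 lateral(tool x,y) [ 0.0136 -0.0067]
[-0.472  0.172  0.021  2.29   0.665  0.447  0.173]
```

Request:
play_rows --plan '[[[0,0,0],[-0.1,-0.6,-0.45],1],[[0,0,0],[-0.1,-0.6,-0.45],1],[[-0.1,0.15,0.5],[0,0,0],1],[[0,0,0],[0,0,0],1]]'

```text
clock: 11.42
position: [0.478, 0.0674, 0.2186]
tool_rot: [3.136, 0.569, 2.875]
force: [0.5, 0.6, -2.8]
grip_width: 0.0404
finger_force: 61.3
```

```bash
python3 - <<'E'
from h import *
goingauge(.08);print(bot.observe()["qpos"].round(3))
E
```

```text
clk 11.43 pos [0.478  0.0674 0.2186] rot [3.136 0.569 2.875] w 0.0404 F [ 0.5  0.6 -2.8]
tool shift units (start axes) [-0.02  0.08  0.88] (end axes) [0.   0.07 0.88] turn [-0.08 -0.21 -0.19]
mouth: along 0.102 lateral(tool x,y) [ 0.0019 -0.0026]
[-0.629  0.2    0.13   2.389  1.25   0.376 -0.351]
```

Request:
play_rows --plan '[[[0,0,0],[-0.08,-0.21,-0.19],1],[[-0.06,0.07,0.5],[0,0,0],1],[[0,0,0.38],[0,0,0],1],[[0,0,0],[0,0,0],1],[[0,0,0],[0,0,0],1]]'

```text
clock: 12.05
position: [0.4911, 0.0662, 0.2016]
tool_rot: [-3.141, 0.6, 2.909]
force: [-0.6, -0.1, -3.4]
grip_width: 0.0406
finger_force: 61.4
```

```bash
python3 - <<'E'
from h import *
goingauge(.05);print(bot.observe()["qpos"].round(3))
E
```

```text
clk 12.05 pos [0.4911 0.0662 0.2016] rot [-3.141  0.6    2.909] w 0.0406 F [-0.6 -0.1 -3.4]
tool shift units (start axes) [ 0.05 -0.    1.22] (end axes) [ 0.05 -0.    1.22] turn [-0.  0.  0.]
mouth: along 0.0805 lateral(tool x,y) [-0.0012  0.0001]
[-0.623  0.26   0.143  2.406  1.547  0.348 -0.616]
```

Request:
play_rows --plan '[[[0,0,0.4],[0,0,0],1],[[0,0,0.4],[0,0,0],1],[[0,0,0.4],[0,0,0],1],[[0,0,0.3],[0,0,0],1],[[0,0,0],[0,0,0],1]]'

```text
clock: 12.68
position: [0.5117, 0.0615, 0.1703]
tool_rot: [-3.141, 0.6, 2.91]
force: [-0.2, -0.1, -2.2]
grip_width: 0.0401
finger_force: 61.4
```

```bash
python3 - <<'E'
from h import *
goingauge(.03)
E
```

```text
clk 12.68 pos [0.5117 0.0615 0.1703] rot [-3.141  0.6    2.91 ] w 0.0401 F [-0.2 -0.1 -2.2]
tool shift units (start axes) [ 0.04 -0.01  0.51] (end axes) [ 0.04 -0.01  0.51] turn [-0.    0.    0.01]
mouth: along 0.0427 lateral(tool x,y) [-0.001   0.0003]
```

Mouth is over the pin, free. I'll push gently past the step.

Request:
play_rows --plan '[[[0,0,0.2],[0,0,0],1],[[0,0,0.15],[0,0,0],1],[[0,0,0.15],[0,0,0],1],[[0,0,0.1],[0,0,0],1],[[0,0,0],[0,0,0],1]]'

```text
clock: 13.3
position: [0.5199, 0.0596, 0.1575]
tool_rot: [-3.14, 0.6, 2.911]
force: [0.7, 0.3, -2.9]
grip_width: 0.04
finger_force: 61.5
```

```bash
python3 - <<'E'
from h import *
goingauge(.02);print(bot.observe()["force"]@A)
E
```

```text
clk 13.3 pos [0.5199 0.0596 0.1575] rot [-3.14   0.6    2.911] w 0.04 F [ 0.7  0.3 -2.9]
tool shift units (start axes) [ 0.03 -0.01  0.3 ] (end axes) [ 0.03 -0.01  0.3 ] turn [-0.   -0.    0.01]
mouth: along 0.0275 lateral(tool x,y) [-0.0007  0.0003]
-2.7185426696317805
```

Past the step freely: this is the wide one. On to the collar.

Request:
play_rows --plan '[[[0,0,0.3],[0,0,0],1],[[0,0,0.3],[0,0,0],1],[[0,0,0.2],[0,0,0],1],[[0,0,0.15],[0,0,0],1],[[0,0,0.1],[0,0,0],1],[[0,0,0.05],[0,0,0],1],[[0,0,0],[0,0,0],1]]'

```text
clock: 14.18
position: [0.5347, 0.0561, 0.1353]
tool_rot: [-3.141, 0.6, 2.91]
force: [-9.4, 1.1, 8.7]
grip_width: 0.0399
finger_force: 63.0
```

```bash
python3 - <<'E'
from h import *
goingauge(0.);print(bot.observe()["force"]@A)
E
```

```text
clk 14.18 pos [0.5347 0.0561 0.1353] rot [-3.141  0.6    2.91 ] w 0.0399 F [-9.4  1.1  8.7]
tool shift units (start axes) [ 0.03 -0.01  0.02] (end axes) [ 0.03 -0.01  0.02] turn [0.   0.   0.01]
mouth: along 0.0005 lateral(tool x,y) [-0.0007  0.0004]
12.531942932754419
```

Fully home on the collar with about 15 N. I'll hold it a moment, withdraw and stand it upright while heading for the case.

Request:
play_rows --plan '[[[0,0,0],[0,0,0],1],[[0,0,0],[0,0,0],1],[[0,0,0],[0,0,0],1],[[0,0,0],[0,0,0],1],[[0,0,0],[0,0,0],1],[[0,0,-0.5],[0,0,0],1],[[0,0,-0.8],[0,0,0],1],[[0,0,-0.8],[0,0,0],1],[[0,0,-0.8],[0,0,0],1],[[0,0,-0.8],[0,0,0],1],[[0,0,-0.8],[0,0,0],1],[[0,0.5,0],[0,0.7,0],1],[[0,1,0],[0,0.7,0],1],[[0,1,0],[0,0.7,0],1],[[0,1,0],[0,0.7,0],1],[[0,1,0],[0,0.7,0],1],[[0,1,0],[0,0.5,0],1],[[0,1,0],[0,0,0],1],[[0,0,0],[0,0,0],1]]'

```text
clock: 16.55
position: [0.5093, 0.2112, 0.2252]
tool_rot: [-3.126, 0.091, 2.903]
force: [-0.0, -0.9, -2.9]
grip_width: 0.0404
finger_force: 61.6
```

```bash
python3 - <<'E'
from h import *
go([.458,.337,.235],[-np.pi,0,3.02]);print(bot.observe()["qpos"].round(3))
f=grab_frame("wrist");C=wcloud(f);P=C[f["depth"]>0];held(P)
k=(P[:,0]>.35)&(P[:,0]<.60)&(P[:,1]>.22)&(P[:,1]<.46)&(abs(P[:,2]-.109)<.005)
print("rim",cv2.minAreaRect(P[k][:,:2].astype(np.float32)),k.sum())
E
```

```text
clk 16.55 pos [0.5093 0.2112 0.2252] rot [-3.126  0.091  2.903] w 0.0404 F [-0.  -0.9 -2.9]
tool shift units (start axes) [ 3.14  4.39 -0.75] (end axes) [ 2.65  4.75 -0.39] turn [-0.14  0.6  -0.78]
[-0.472  0.401 -0.094  1.866  0.152  0.83   0.674]
held axis at TCP x,y; slopes [-0.001   0.0012 -0.0063 -0.0011] 1221 rms 0.00022 zmax 0.0566 top z -0.0254
rim ((0.4753116965293884, 0.33455294370651245), (0.17048196494579315, 0.17075209319591522), 83.15687561035156) 6509
```

Request:
play_rows --plan '[[[0,0,0],[-0.14,0.6,-0.78],1],[[0.55,0.95,0],[0,0,0],1],[[0.55,0.95,0],[0,0,0],1],[[0.55,0.95,0],[0,0,0],1],[[0.55,0.95,0],[0,0,0],1],[[0.55,0.95,0.2],[0,0,0],1],[[0,0,0],[0,0,0],1],[[0,0,0],[0,0,0],1]]'

```text
clock: 17.6
position: [0.4562, 0.3348, 0.2209]
tool_rot: [-3.141, -0.0, 3.017]
force: [-0.0, -0.3, -3.2]
grip_width: 0.0403
finger_force: 61.7
```

```bash
python3 - <<'E'
from h import *
go([.4554,.337,.077],[-np.pi,0,3.02]);print(bot.observe()["qpos"].round(3))
E
```

```text
clk 17.6 pos [0.4562 0.3348 0.2209] rot [-3.141 -0.     3.017] w 0.0403 F [-0.  -0.3 -3.2]
tool shift units (start axes) [0.04 0.09 5.76] (end axes) [0.04 0.09 5.76] turn [-0.   -0.   -0.02]
[-0.608  0.46  -0.178  1.778  0.099  0.913  0.618]
```

Request:
play_rows --plan '[[[0.04,0.09,1],[0,0,0],1],[[0,0,1],[0,0,0],1],[[0,0,1],[0,0,0],1],[[0,0,1],[0,0,0],1],[[0,0,1],[0,0,0],1],[[0,0,0.5],[0,0,0],1],[[0,0,0.2],[0,0,0],1],[[0,0,0.12],[0,0,0],1],[[0,0,0],[0,0,0],1]]'

```text
clock: 18.73
position: [0.4555, 0.3381, 0.0758]
tool_rot: [3.141, -0.001, 3.017]
force: [-0.4, -0.7, -2.7]
grip_width: 0.0407
finger_force: 61.7
```

Request:
play_rows --plan '[[[0,0,0.06],[0,0,0],1],[[0,0,0.05],[0,0,0],1],[[0,0,0],[0,0,0],1]]'

```text
clock: 19.1
position: [0.4558, 0.3383, 0.0744]
tool_rot: [3.14, -0.0, 3.017]
force: [-6.3, -4.4, 28.9]
grip_width: 0.04
finger_force: 65.0
```

Seated on the floor. Release, rise, and go to the other ferrule.

Request:
play_rows --plan '[[[0,0,0],[0,0,0],-0.4],[[0,0,0],[0,0,0],-0.4],[[0,0,0],[0,0,0],-0.4],[[0,0,-0.5],[0,0,0],-0.4],[[0,0,-1],[0,0,0],-0.4],[[0,0,-1],[0,0,0],-0.4],[[0,0,-1],[0,0,0],-0.4],[[0,0,-1],[0,0,0],-0.4],[[0,0,-1],[0,0,0],-0.4],[[0,-0.5,-0.5],[0,0,0],-0.4],[[0,-1,0],[0,0,0],-0.4],[[0,-1,0],[0,0,0],-0.4],[[0,-1,0],[0,0,0],-0.4],[[0,-1,0],[0,0,0],-0.4],[[0,-1,0],[0,0,0],-0.4],[[0,-1,0],[0,0,0],-0.4],[[0,-1,0],[0,0,0],-0.4],[[0,-1,0],[0,0,0.73],-0.4],[[0,0,0],[0,0,0],-0.4]]'

```text
clock: 21.48
position: [0.4285, 0.1248, 0.2226]
tool_rot: [-3.141, -0.002, 2.904]
force: [-0.3, 0.9, -0.2]
grip_width: 0.0599
finger_force: 0.0
```

```bash
python3 - <<'E'
from h import *
f=grab_frame("wrist");C=wcloud(f);P=C[f["depth"]>0]
k=(np.hypot(P[:,0]-.426,P[:,1]-.113)<.035)&(P[:,2]>.082)&(P[:,2]<.1);top=P[k]
c=cv2.minEnclosingCircle(top[:,:2].astype(np.float32));print(len(top),top.mean(0),c)
go([c[0][0],c[0][1],.066],[-np.pi,0,2.908])
f=grab_frame("top");C=cloud(f);P=C[f["depth"]>0]
k=(np.hypot(P[:,0]-.4555,P[:,1]-.338)<.04)&(P[:,2]>.07)&(P[:,2]<.13);print("in case",k.sum(),np.median(P[k],0));save(f,"t2.png")
E
```

```text
1554 [0.42359422 0.1155891  0.09155451] ((0.4252358376979828, 0.11481339484453201), 0.021017396822571754)
clk 21.52 pos [0.4288 0.1262 0.2226] rot [ 3.142e+00 -1.000e-03  2.907e+00] w 0.0597 F [0.1 1.2 0.9]
tool shift units (start axes) [ 0.02 -0.47  6.26] (end axes) [ 0.03 -0.47  6.26] turn [ 0.   -0.01 -0.01]
in case 185 [0.45393202 0.33626742 0.09745739]
```

Request:
play_rows --plan '[[[0,-0.47,0.6],[0,0,0],-0.4],[[0,0,1],[0,0,0],-0.4],[[0,0,1],[0,0,0],-0.4],[[0,0,1],[0,0,0],-0.4],[[0,0,1],[0,0,0],-0.4],[[0,0,1],[0,0,0],-0.4],[[0,0,0.66],[0,0,0],-0.4],[[0,0,0],[0,0,0],-0.4],[[0,0,0],[0,0,0],1],[[0,0,0],[0,0,0],1],[[0,0,0],[0,0,0],1],[[0,0,0],[0,0,0],1]]'

```text
clock: 23.08
position: [0.4265, 0.1159, 0.0667]
tool_rot: [3.141, -0.001, 2.908]
force: [-1.8, -0.8, 10.1]
grip_width: 0.0411
finger_force: 61.0
```

Request:
play_rows --plan '[[[0,0,-0.5],[0,0,0],1],[[0,0,-1],[0,0,0],1],[[0,0,-1],[0,0,0],1],[[0,0,-1],[0,0,0],1],[[0,0,-1],[0,0,0],1],[[0,0,-1],[0,0,0],1],[[0,0,-1],[0,0,0],1],[[-0.8,-0.4,-0.2],[0,0,0],1],[[-0.8,-0.4,0],[0,-0.6,0],1],[[-0.6,-0.4,0],[0,-0.7,0],1],[[-0.3,-0.14,0],[0,-0.7,0],1],[[0,0,0],[0,-0.7,0],1],[[0,0,0],[0,-0.7,0],1],[[0,0,0],[0,-0.6,0],1],[[0,0,0],[0,0,0],1]]'

```text
clock: 24.95
position: [0.4793, 0.0658, 0.2364]
tool_rot: [-3.131, 0.549, 2.908]
force: [-0.1, 0.0, -1.1]
grip_width: 0.0406
finger_force: 61.2
```

```bash
python3 - <<'E'
from h import *
goingauge(.085);print(bot.observe()["qpos"].round(3))
f=grab_frame("wrist");C=wcloud(f);P=C[f["depth"]>0];held(P)
E
```

```text
clk 24.95 pos [0.4793 0.0658 0.2364] rot [-3.131  0.549  2.908] w 0.0406 F [-0.1  0.  -1.1]
tool shift units (start axes) [0.4  0.13 1.25] (end axes) [0.46 0.12 1.23] turn [-0.07 -0.34  0.  ]
mouth: along 0.1157 lateral(tool x,y) [-0.0081 -0.0037]
[-0.654  0.16   0.175  2.357  1.038  0.389 -0.084]
held axis at TCP x,y; slopes [ 0.0008 -0.0003 -0.0059 -0.0139] 1178 rms 0.00021 zmax 0.0561 top z -0.0256
```

Request:
play_rows --plan '[[[0,0,0],[-0.07,-0.34,0],1],[[0.43,0.12,0.4],[0,0,0],1],[[0,0,0.4],[0,0,0],1],[[0,0,0.43],[0,0,0],1],[[0,0,0],[0,0,0],1],[[0,0,0],[0,0,0],1]]'

```text
clock: 25.75
position: [0.4891, 0.066, 0.205]
tool_rot: [-3.141, 0.6, 2.906]
force: [0.8, -0.7, -0.8]
grip_width: 0.041
finger_force: 61.2
```

```bash
python3 - <<'E'
from h import *
goingauge(.045)
E
```

```text
clk 25.75 pos [0.4891 0.066  0.205 ] rot [-3.141  0.6    2.906] w 0.041 F [ 0.8 -0.7 -0.8]
tool shift units (start axes) [0.06 0.03 1.58] (end axes) [0.06 0.02 1.58] turn [-0.01  0.   -0.01]
mouth: along 0.0844 lateral(tool x,y) [-0.0016 -0.0007]
```

Request:
play_rows --plan '[[[0.03,0.03,0.3],[0,0,0],1],[[0,0,0.4],[0,0,0],1],[[0,0,0.4],[0,0,0],1],[[0,0,0.4],[0,0,0],1],[[0,0,0.1],[0,0,0],1],[[0,0,0],[0,0,0],1]]'

```text
clock: 26.5
position: [0.5104, 0.0618, 0.1714]
tool_rot: [-3.141, 0.6, 2.906]
force: [-0.4, -0.2, -0.9]
grip_width: 0.0412
finger_force: 61.2
```

Request:
play_rows --plan '[[[0,0,0.1],[0,0,0],1],[[0,0,0.1],[0,0,0],1],[[0,0,0.08],[0,0,0],1],[[0,0,0],[0,0,0],1]]'

```text
clock: 27.0
position: [0.5143, 0.0611, 0.1652]
tool_rot: [-3.141, 0.6, 2.907]
force: [1.0, 1.6, -1.2]
grip_width: 0.041
finger_force: 61.3
```

```bash
python3 - <<'E'
from h import *
goingauge(.036);print(bot.observe()["force"]@A)
E
```

```text
clk 27.0 pos [0.5143 0.0611 0.1652] rot [-3.141  0.6    2.907] w 0.041 F [ 1.   1.6 -1.2]
tool shift units (start axes) [ 0.01 -0.02  0.04] (end axes) [ 0.01 -0.02  0.04] turn [-0.01 -0.   -0.01]
mouth: along 0.0371 lateral(tool x,y) [-0.0003  0.0004]
-1.3498509912480783
```

Request:
play_rows --plan '[[[0,0,0.06],[0,0,0],1],[[0,0,0.05],[0,0,0],1],[[0,0,0],[0,0,0],1]]'

```text
clock: 27.38
position: [0.5154, 0.0613, 0.1638]
tool_rot: [3.14, 0.601, 2.907]
force: [-26.2, 5.1, 37.1]
grip_width: 0.0412
finger_force: 65.6
```

It stopped at the step (mouth at 36 mm, 47 N): this is the narrow one. I'll ease slightly, hold, withdraw, and go to the tray.

Request:
play_rows --plan '[[[0,0,-0.03],[0,0,0],1],[[0,0,0],[0,0,0],1],[[0,0,0],[0,0,0],1],[[0,0,0],[0,0,0],1],[[0,0,0],[0,0,0],1],[[0,0,-0.4],[0,0,0],1],[[0,0,-0.8],[0,0,0],1],[[0,0,-0.9],[0,0,0],1],[[0,0,-0.9],[0,0,0],1],[[0,-0.5,0],[0,0.7,0],1],[[0,-1,0],[0,0.7,0],1],[[0,-1,0],[0,0.7,0],1],[[0,-1,0],[0,0.7,0],1],[[0,-1,0],[0,0.7,0],1],[[-0.3,-1,0],[0,0.5,0],1],[[-0.5,-1,0],[0,0,0],1],[[-0.5,-1,0],[0,0,0],1],[[-0.5,-1,0],[0,0,0],1],[[-0.5,-1,0],[0,0,0],1],[[-0.5,-1,0],[0,0,0],1]]'

```text
clock: 29.88
position: [0.4838, -0.1743, 0.2438]
tool_rot: [-3.105, 0.186, 2.893]
force: [1.4, -0.0, -2.2]
grip_width: 0.0406
finger_force: 61.5
```

```bash
python3 - <<'E'
from h import *
go([.516,-.338,.2],[-np.pi,0,2.908]);print(bot.observe()["qpos"].round(3))
f=grab_frame("wrist");C=wcloud(f);P=C[f["depth"]>0];held(P)
k=(P[:,0]>.40)&(P[:,0]<.63)&(P[:,1]>-.44)&(P[:,1]<-.24)&(abs(P[:,2]-.021)<.004)
print(cv2.minAreaRect(P[k][:,:2].astype(np.float32)),k.sum())
E
```

```text
clk 29.88 pos [ 0.4838 -0.1743  0.2438] rot [-3.105  0.186  2.893] w 0.0406 F [ 1.4 -0.  -2.2]
tool shift units (start axes) [-2.48 -5.95  2.47] (end axes) [-2.77 -6.07  1.75] turn [-0.25  1.24 -0.12]
[0.115 0.263 0.105 2.04  0.026 0.655 1.514]
held axis at TCP x,y; slopes [ 0.002   0.003  -0.0043 -0.0125] 1177 rms 0.00021 zmax 0.0562 top z -0.0253
((0.5165796279907227, -0.33865025639533997), (0.15123482048511505, 0.1510065197944641), 87.48075866699219) 1754
```

Request:
play_rows --plan '[[[0,0,0],[-0.13,0.62,-0.06],1],[[0,0,0],[-0.12,0.62,-0.06],1],[[-0.45,-1,0.2],[0,0,0],1],[[-0.45,-1,0.3],[0,0,0],1],[[-0.45,-1,0.3],[0,0,0],1],[[-0.45,-1,0.3],[0,0,0],1],[[-0.45,-1,0.3],[0,0,0],1],[[-0.5,-1,0.3],[0,0,0],1],[[0,0,0],[0,0,0],1],[[0,0,0],[0,0,0],1]]'

```text
clock: 31.18
position: [0.5161, -0.3345, 0.2012]
tool_rot: [-3.142, -0.0, 2.908]
force: [0.2, 1.6, -0.5]
grip_width: 0.0408
finger_force: 61.5
```

```bash
python3 - <<'E'
from h import *
go([.5166,-.3386,.073],[-np.pi,0,2.908])
E
```

```text
clk 31.18 pos [ 0.5161 -0.3345  0.2012] rot [-3.142 -0.     2.908] w 0.0408 F [ 0.2  1.6 -0.5]
tool shift units (start axes) [-0.06 -0.15  5.13] (end axes) [-0.06 -0.15  5.13] turn [-0. -0.  0.]
```

Request:
play_rows --plan '[[[0,-0.1,1],[0,0,0],1],[[0,0,1],[0,0,0],1],[[0,0,1],[0,0,0],1],[[0,0,1],[0,0,0],1],[[0,0,0.7],[0,0,0],1],[[0,0,0.35],[0,0,0],1],[[0,0,0.08],[0,0,0],1],[[0,0,0],[0,0,0],1]]'

```text
clock: 32.17
position: [0.516, -0.3378, 0.0738]
tool_rot: [-3.141, 0.001, 2.908]
force: [-0.2, 0.3, -2.2]
grip_width: 0.041
finger_force: 61.5
```

Request:
play_rows --plan '[[[0,0,0.05],[0,0,0],1],[[0,0,0.02],[0,0,0],1],[[0,0,0],[0,0,0],1]]'

```text
clock: 32.55
position: [0.516, -0.3379, 0.0719]
tool_rot: [-3.141, 0.001, 2.908]
force: [-0.3, 0.4, 2.8]
grip_width: 0.0408
finger_force: 61.8
```

Ferrule on the tray floor. Release, rise and head for the back of the lid.

Request:
play_rows --plan '[[[0,0,0],[0,0,0],-0.4],[[0,0,0],[0,0,0],-0.4],[[0,0,0],[0,0,0],-0.4],[[0,0,-0.5],[0,0,0],-0.4],[[0,0,-1],[0,0,0],-0.4],[[0,0,-1],[0,0,0],-0.4],[[0,0,-1],[0,0,0],-0.4],[[0,0,-1],[0,0,0],-0.4],[[0,0,-1],[0,0,0],1],[[0,0,-1],[0,0,0],1],[[0,0,-1],[0,0,0],1],[[0,0,-1],[0,0,0],1],[[0,0.5,-1],[0,0,0],1],[[0,1,-1],[0,0,0],1],[[0,1,-1],[0,0,0],1],[[0,1,0],[0,0,0],1],[[0,1,0],[0,0,0],1],[[0,1,0],[0,0,0],1],[[0,1,0],[0,0,0],1],[[0,1,0],[0,0,0],1]]'

```text
clock: 35.05
position: [0.5588, -0.1543, 0.3599]
tool_rot: [-3.141, 0.001, 2.908]
force: [0.6, -1.0, -0.3]
grip_width: -0.0001
finger_force: 0.0
```

```bash
python3 - <<'E'
from h import *
f=grab_frame("top");C=cloud(f);P=C[f["depth"]>0]
k=(np.hypot(P[:,0]-.516,P[:,1]+.338)<.04)&(P[:,2]>.08)&(P[:,2]<.13);print("in tray",k.sum(),np.median(P[k],0))
s=grab_frame("scene");C=cloud(s);P=C[s["depth"]>0]
k=(P[:,0]>.48)&(P[:,0]<.62)&(P[:,1]>.24)&(P[:,1]<.42)&(P[:,2]>.13)&(P[:,2]<.31);q=P[k];m=np.median(q,0);v=np.linalg.svd(q-m)[2] if 0 else np.linalg.eigh(np.cov(q.T))[1][:,0]
print("lid",k.sum(),m,v,q[:,2].max())
go([.4753+.12*.993,.3346-.12*.119,.335],[-np.pi,0,3.02])
cv2.imwrite("pics/b.png",np.hstack([cv2.resize(x["pixels"],(400,300)) for x in(f,s)])[...,::-1])
E
```

```text
in tray 0 [nan nan nan]
lid 1682 [0.55457406 0.31607877 0.22046549] [ 0.98454986 -0.12397053  0.12366437] 0.2968791824616932
clk 35.15 pos [ 0.5594 -0.1523  0.3597] rot [3.141e+00 1.000e-03 2.912e+00] w 0.0001 F [-0.3  0.5 -0.4]
tool shift units (start axes) [ 2.95 18.73  1.  ] (end axes) [ 0.9  18.94  0.99] turn [ 0.    0.01 -0.72]
  return _methods._mean(a, axis=axis, dtype=dtype,
  ret = um.true_divide(
```

View pics/b.png

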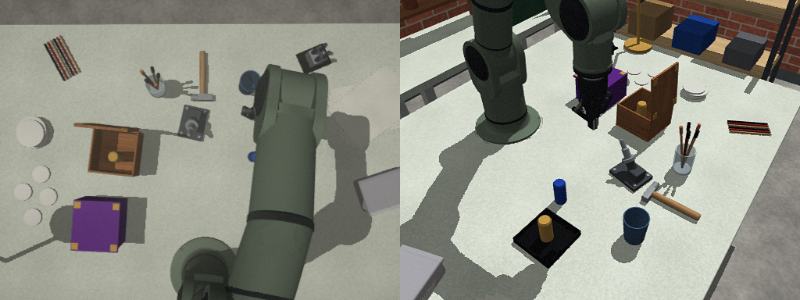

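The ferrule stands upright in the tray (right half, 545,228) and the other in the case (643,105). The arm hides the tray in the top view. Now behind the lid.

Request:
play_rows --plan '[[[0,0,0],[0,0,-0.72],1],[[0,1,0],[0,0,0],1],[[0,1,0],[0,0,0],1],[[0,1,0],[0,0,0],1],[[0,1,0],[0,0,0],1],[[0,1,0],[0,0,0],1],[[0,1,0],[0,0,0],1],[[0,1,0],[0,0,0],1],[[0,1,0],[0,0,0],1],[[0,1,0],[0,0,0],1],[[0,1,0],[0,0,0],1],[[0,1,0],[0,0,0],1],[[0,1,0],[0,0,0],1],[[0,1,0],[0,0,0],1],[[0,1,0],[0,0,0],1],[[0,1,0],[0,0,0],1],[[0,1,0],[0,0,0],1],[[0,1,0],[0,0,0],1],[[0,0.9,0],[0,0,0],1],[[0,0,0],[0,0,0],1]]'

```text
clock: 37.65
position: [0.6146, 0.2912, 0.3581]
tool_rot: [-3.141, -0.0, 3.018]
force: [-0.0, 0.5, -0.4]
grip_width: 0.0002
finger_force: 0.0
```

```bash
python3 - <<'E'
from h import *
go([.4753+.115*.993,.3346-.115*.119,.284],[-np.pi,0,3.02]);print(bot.observe()["qpos"].round(2))
E
```

```text
clk 37.65 pos [0.6146 0.2912 0.3581] rot [-3.141 -0.     3.018] w 0.0002 F [-0.   0.5 -0.4]
tool shift units (start axes) [1.14 1.06 2.96] (end axes) [1.14 1.06 2.96] turn [-0.   -0.   -0.01]
[-0.49  0.54 -0.07  1.28  0.04  1.33  0.89]
```

Request:
play_rows --plan '[[[0,0.5,1],[0,0,0],1],[[0,0.5,1],[0,0,0],1],[[0.5,0,0.96],[0,0,0],1],[[0.64,0,0],[0,0,0],1],[[0.6,0,0],[0,0,0],1],[[0.5,0,0],[0,0,0],1],[[0,0,0],[0,0,0],1]]'

```text
clock: 38.52
position: [0.5621, 0.3209, 0.2853]
tool_rot: [3.142, 0.001, 3.017]
force: [0.6, -0.7, 0.4]
grip_width: 0.0003
finger_force: 0.0
```

Request:
play_rows --plan '[[[0.8,0,0.14],[0,0,0],1],[[0.8,0,0.14],[0,0,0],1],[[0.6,0,0.26],[0,0,0],1],[[0.56,0,0.26],[0,0,0],1],[[0,0,0],[0,0,0],1]]'

```text
clock: 39.15
position: [0.4935, 0.3294, 0.2644]
tool_rot: [-3.141, 0.0, 3.017]
force: [0.5, -0.1, -0.2]
grip_width: -0.0002
finger_force: 0.0
```

```bash
python3 - <<'E'
from h import *
go([.4753+.018*.993,.3346-.018*.119,.264],[-np.pi,0,3.02])
s=grab_frame("scene");C=cloud(s);P=C[s["depth"]>0]
k=(P[:,0]>.40)&(P[:,0]<.60)&(P[:,1]>.24)&(P[:,1]<.30)&(P[:,2]>.125)&(P[:,2]<.31);q=P[k]
print(np.median(q,0),np.linalg.eigh(np.cov(q.T))[1][:,0],q[:,2].max())
E
```

```text
clk 39.15 pos [0.4935 0.3294 0.2644] rot [-3.141  0.     3.017] w -0.0002 F [ 0.5 -0.1 -0.2]
tool shift units (start axes) [0.03 0.12 0.02] (end axes) [0.03 0.12 0.02] turn [-0.01  0.   -0.02]
[0.50670029 0.26897464 0.199031  ] [-0.83418067  0.21958327 -0.50589109] 0.30910343802018475
```

The lid is following. I'll continue the arc down to shut.

Request:
play_rows --plan '[[[0.65,0,0.48],[0,0,0],1],[[0.65,0,0.48],[0,0,0],1],[[0.5,0,0.6],[0,0,0],1],[[0.5,0,0.6],[0,0,0],1],[[0.34,0,0.73],[0,0,0],1],[[0.34,0,0.73],[0,0,0],1],[[0.15,0,0.7],[0,0,0],1],[[0.15,0,0.5],[0,0,0],1],[[0,0,0],[0,0,0],1]]'

```text
clock: 40.33
position: [0.4128, 0.3393, 0.1435]
tool_rot: [-3.14, -0.0, 3.016]
force: [0.0, -0.3, 0.6]
grip_width: -0.0001
finger_force: 0.0
```

```bash
python3 - <<'E'
from h import *
go([.4753-.064*.993,.3346+.064*.119,.134],[-np.pi,0,3.02])
E
```

```text
clk 40.33 pos [0.4128 0.3393 0.1435] rot [-3.14  -0.     3.016] w -0.0001 F [ 0.  -0.3  0.6]
tool shift units (start axes) [0.05 0.11 0.38] (end axes) [0.05 0.11 0.38] turn [-0.01 -0.   -0.03]
```

Request:
play_rows --plan '[[[0,0,0.2],[0,0,0],1],[[0,0,0.12],[0,0,0],1],[[0,0,0.06],[0,0,0],1],[[0,0,0],[0,0,0],1]]'

```text
clock: 40.83
position: [0.4129, 0.3395, 0.1347]
tool_rot: [-3.141, 0.001, 3.016]
force: [-0.7, 0.6, 0.7]
grip_width: -0.0001
finger_force: 0.0
```

Request:
play_rows --plan '[[[0,0,0.05],[0,0,0],1],[[0,0,0.04],[0,0,0],1],[[0,0,0],[0,0,0],1]]'

```text
clock: 41.2
position: [0.413, 0.3396, 0.1341]
tool_rot: [3.141, 0.001, 3.016]
force: [-8.8, -7.4, 38.4]
grip_width: -0.0002
finger_force: 19.1
```

```bash
python3 - <<'E'
from h import *
s=grab_frame("scene");C=cloud(s);P=C[s["depth"]>0]
k=(P[:,0]>.36)&(P[:,0]<.58)&(P[:,1]>.24)&(P[:,1]<.42)&(P[:,2]>.105)&(P[:,2]<.135);q=P[k]
cf=np.linalg.lstsq(np.c_[q[:,:2]-[.475,.335],np.ones(len(q))],q[:,2],rcond=None)[0];print(cf)
E
```

```text
[-0.0109013   0.01991467  0.12025127]
```

Hard stop at the expected height, so the lid is shut. Backing off.

Request:
play_rows --plan '[[[0,0,-0.3],[0,0,0],1],[[0,0,-1],[0,0,0],1],[[0,0,-1],[0,0,0],1],[[0,0,-1],[0,0,0],1],[[0,0,-1],[0,0,0],1],[[0,-1,-1],[0,0,0],1],[[0,-1,0],[0,0,0],1],[[0,-1,0],[0,0,0],1],[[0,-1,0],[0,0,0],1],[[0,-1,0],[0,0,0],1],[[0,0,0],[0,0,0],1],[[0,0,0],[0,0,0],1]]'

```text
clock: 42.75
position: [0.3972, 0.2161, 0.265]
tool_rot: [-3.142, 0.001, 3.016]
force: [0.0, -0.3, 0.2]
grip_width: -0.0002
finger_force: 0.0
```

```bash
python3 - <<'E'
from h import *
f=grab_frame("top");s=grab_frame("scene")
for x in(f,s):
    C=cloud(x);P=C[x["depth"]>0]
    k=(P[:,0]>.38)&(P[:,0]<.56)&(P[:,1]>.26)&(P[:,1]<.41)&(P[:,2]>.09)&(P[:,2]<.16);q=P[k]
    print("lid",np.linalg.lstsq(np.c_[q[:,:2]-[.475,.335],np.ones(len(q))],q[:,2],rcond=None)[0].round(4),k.sum())
    k=(np.hypot(P[:,0]-.516,P[:,1]+.338)<.04)&(P[:,2]>.08)&(P[:,2]<.13);print("tray ferrule",k.sum(),np.median(P[k],0) if k.any() else "")
    for n,x0,y0 in(("mug",.735,-.175),("jar",.727,.185)):
        k=(np.hypot(P[:,0]-x0,P[:,1]-y0)<.07)&(P[:,2]>.03);print(n,P[k].mean(0).round(3))
cv2.imwrite("pics/e.png",np.hstack([cv2.resize(x["pixels"],(400,300)) for x in(f,s)])[...,::-1])
E
```

```text
lid [0.004  0.0015 0.119 ] 1707
tray ferrule 166 [ 0.51123823 -0.33454462  0.09358604]
mug [ 0.741 -0.178  0.074]
jar [0.725 0.185 0.118]
lid [-0.0207  0.0241  0.12  ] 1618
tray ferrule 259 [ 0.51980551 -0.34364274  0.09629595]
mug [ 0.736 -0.174  0.072]
jar [0.732 0.174 0.109]
```

View pics/e.png

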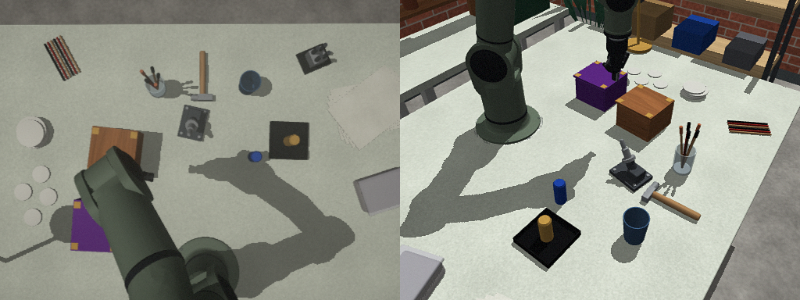

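The wooden case is shut (right half, 645,108; lid level at z = 0.12). One ferrule stands in the tray (545,228), the bystanders are where they were, and the arm is clear.

```bash
python3 -c "
from workcell import bot;print(bot.job_done())"
```

```text
the job is handed in; nothing more can be done
None
```

Job handed in at about 43 s: ferrule_b went fully home and stands in the wooden case, ferrule_a stopped at the step and stands in the black tray, the lid is shut, and the mug, jar and hammer were not touched.

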